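# Hang the board to dry and start the dish dryer

### The arm

A 7-joint arm with a two-finger parallel gripper is mounted at the origin on the work surface. World frame = base frame: x ahead of the robot, y to its left, z up, the work surface at z = 0. Lengths are in m, angles in rad, forces in N, time in s.
With the tool pointing down it reaches from about 0.425 to 1.025 m from the base axis. Payload 3.6 kg.
Tool frame: the origin (TCP) lies on the centre line of the jaws, within the pads' length; the fingertips stand 8 mm ahead of it and the grasp point (between the pads) lies 11 mm behind it; z points along the fingers, y is the line along which they close (so a half turn about z gives the same grasp; the last joint's range is limited). The gripper opens to 85 mm and grips with 20 to 120 N. Pads are 22 mm wide; open, the fingers measure 114 mm over their backs; the gripper's body (76 mm by 85 mm) begins 54 mm behind the grasp point. The pads swing forward as they close: fully open they stand 13 mm farther back than shut.
Start: joints at [-1.202, 0.591, 0.048, 1.609, -0.033, 0.943, -0.034], TCP at [0.324, 0.649, 0.239] pointing down, gripper open.
Joint ranges: [-2.69, 2.69], [-0.47, 2.24], [-1.27, 1.36], [0.19, 2.51], [-1.53, 4.68], [0.08, 2.07], [-3.09, 3.09]. Speed limits (rad/s): [2.57, 2.57, 3.14, 3.14, 3.14, 3.14, 3.14].

### API

Orientations are given as a rotation vector (axis times angle).
In Python, from cell import robot gives the robot as it stands.
- The arm moves only by the tool drive_tool, never from a script. Its argument "deltas" is a list of rows, each a list of 7 numbers: the gripper's target within -1 to 1 (fully open at 1, half-way at 0, shut at -1), then the shift along the world's x, y, z in cm, then the turn, a rotation vector about the world's x, y, z in degrees. In form: [[claw, dx, dy, dz, wx, wy, wz], ...]. A call has 1 to 20 rows; each row is the pose to reach, as a shift and turn from the pose commanded when the call began; what a row does not reach only later rows make up. A row lasts 1/8 s, in which the tool goes at most 62.5 mm and 10.7 degrees, less where a joint would pass 70% of its speed; a pose out of reach is approached as far as the arm can. A call with a gripper value outside its range is refused whole. The fingers move at their own pace and stop on an object; "newtons" is the grip in N (left out, the last holds). Time passes only in rows, so rows that repeat a pose let the fingers close. It gives the time, the measured TCP pose, the force, the opening and the grip force at its end, in the units of the state.
- robot.read_state(): the state, without advancing time (a new reading comes with each control period).
- robot.snapshot(name): name is "side" or "top"; returns a dict with "color" (384x512x3 uint8, red, green, blue), "z_map" (384x512 float32, m along the optical axis (not along the pixel's ray), 0 where there is no reading), "intrinsics" (3x3 intrinsics, pixels), "eye" and "orientation" of the camera in the world. Camera axes: x right, y up, looking along -z (the intrinsics and any distortion apply to the point x, -y, -z); pixel columns grow to the right and rows downward; lengths in m; the calibration is good to about 2 mm. A picture is of the moment at which its call begins.
- robot.close_job(): hands the job in; it is judged then, once.
The state is a dict: "time": time; "qpos": joint angles; "qvel": joint speeds; "effort": joint torques, N m; "tool_pos": TCP position; "tool_rot": TCP orientation; "ft_force": force on the tool from outside, world axes, zero at the start; "torque": the same for the moment, N m; "width": opening from 0.0 (shut) to 1.0 (fully open); "grasp_force": force on a finger pad.
Only numpy, scipy, OpenCV 4.12 (cv2) and the standard library are available. Lean on these libraries where they do the work, as an engineer would, in place of code of your own. Each camera call takes 0.05 s, during which the arm holds its last target. There are 200 camera calls.

### The job

Take the small wooden board out of its draining stand, hang it by its hole on the dish dryer's peg and let go of it. With the board hanging there, start the dryer: press the round key, then the long bar key, then the square key, one at a time, each fully down and back up before the next. Leave the bottle and the bowl where they stand.

Things in the scene. Friction and masses are not known exactly. Their poses are not given: they have to be found in the camera images.
- board: Small dark wooden chopping board, about 0.17 kg, 12 mm thick, standing on edge in the stand at the start. Origin: centre of its lower edge; x through its thickness, y across its width, z up. Body 120 mm wide, 105 mm tall; centred above it a handle tab 40 mm wide and 75 mm tall (180 mm in all), with a round 24 mm hole through it along x.
- board_hole (a point): Centre of the hole in the board's tab, 132 mm above its lower edge and 48 mm below the top of the tab: above the hole there are 36 mm of plain tab to grip across the 12 mm thickness.
- board_top (a point): Centre of the top edge of the tab, 180 mm above the board's lower edge.
- stand: Fixed white draining stand, 100 mm (x) by 160 mm (y), 15 mm thick foot, with two upright ribs 140 mm long (y), 55 mm tall over the counter, leaving a 15 mm slot along y at its middle in which the board stands, on the foot. Origin: centre of the underside. The board must be lifted straight up by over 45 mm to leave it.
- dryer: Fixed white dish dryer; x away from its front, y to its left, z up, origin on the counter. Console in front: x -165 to -60 mm, y -110 to 110, 45 mm tall; on it three keys in a row at x -115, y -62, 0 and 62 mm, in an order that changes. Behind it the base: x -60 to 130, y -130 to 150, 70 mm tall, with an open cutlery drawer on its left.
- rack_top (a point): Middle of the wire rack on the dryer's base, 120 mm above the counter. The rack reaches 70 mm either way in the dryer's x and 120 mm in y; three fixed saucers stand in it, their tops 204 mm above the counter.
- peg_root (a point): Where the peg leaves its post, on the peg's axis, 216 mm above the counter (axes as the dryer's). Plain steel rod 10 mm thick that points along the dryer's -x (out from its front) and rises 8 degrees. The post, right of the base, is round, 16 mm thick, its axis 8 mm behind this point, its top 228 mm above the counter.
- peg_tip (a point): The peg's free end, on its axis, 67 mm out from peg_root and 10 mm higher. The rounded end has no lip.
- key_round (a joint): travel of the round key, a grey disc 32 mm across in m: 0 = up, grows as it is pressed straight down, 0.006 = fully down (counts as pressed beyond 0.0045). Spring return; about 1 N to start moving, 4.4 N fully down.
- key_round_top (a point): centre of the top face of the round key, a grey disc 32 mm across, about 55 mm above the counter when up. Pressed first.
- key_bar (a joint): travel of the long bar key, grey, 52 mm (along the dryer's x) by 18 mm in m: 0 = up, grows as it is pressed straight down, 0.006 = fully down (counts as pressed beyond 0.0045). Spring return; about 1 N to start moving, 4.4 N fully down.
- key_bar_top (a point): centre of the top face of the long bar key, grey, 52 mm (along the dryer's x) by 18 mm, about 55 mm above the counter when up. Pressed second.
- key_square (a joint): travel of the square key, grey, 30 by 30 mm in m: 0 = up, grows as it is pressed straight down, 0.006 = fully down (counts as pressed beyond 0.0045). Spring return; about 1 N to start moving, 4.4 N fully down.
- key_square_top (a point): centre of the top face of the square key, grey, 30 by 30 mm, about 55 mm above the counter when up. Pressed third.
- bottle: Green glass bottle with a white cap, 68 mm across, 240 mm tall, loose. Origin: centre of its underside. Not to be disturbed.
- bowl: White enamel bowl, 130 mm across, 55 mm tall, loose. Origin: centre of its underside. Not to be disturbed.
Things that resemble listed ones, but are neither listed nor needed, are in the scene too. Of the things that look like the board, the smallest one is meant.

How it is judged:
By the outcome, as a careful person would: the job done as asked, in the order asked, and still so for the second after the job is handed in, with the robot touching nothing.
It also fails if it takes over 51 s, if anything falls off the work surface, if the arm or the gripper's body presses on something with over 40 N, if the wrist force passes 120 N, or if a joint passes its speed limit or range.

## Working session

There is one attempt and no reset: what is moved stays moved. The work goes in short steps, Python scripts to look and compute and a tool call to move; the robot and the scene stay as the last step left them, time stands still between calls to the robot, and variables do not carry over. Pictures are saved under pics/ and viewed, at most 10 in all, crops included, and the job is handed in when it is done.

Besides the shell and the picture viewer there is one more tool, called after "Emit:" as name([rows], argument=value, ...), one row to a line, values as JSON. drive_tool: Moves the arm, as the interface text tells. Its arguments: {"type":"object","properties":{"deltas":{"type":"array","items":{"type":"array","items":{"type":"number"}}},"newtons":{"type":"number"}},"required":["deltas"]}

```bash
ls; mkdir -p pics; cat > h.py <<'E'
import numpy as np, cv2
from cell import robot
from scipy.spatial.transform import Rotation as R
def rot(o):
    o=np.array(o,float)
    if o.shape==(3,3): return o
    return R.from_rotvec(o).as_matrix() if o.size==3 else R.from_quat(o).as_matrix()
def cloud(s):
    z=s["z_map"]; K=np.array(s["intrinsics"]); v,u=np.mgrid[:z.shape[0],:z.shape[1]]
    x=(u-K[0,2])/K[0,0]*z; y=(v-K[1,2])/K[1,1]*z
    P=np.stack([x,-y,-z],-1)@rot(s["orientation"]).T+np.array(s["eye"])
    P[z==0]=np.nan
    return P
def ray(s,u,v,h):
    K=np.array(s["intrinsics"]); d=rot(s["orientation"])@np.array([(u-K[0,2])/K[0,0],-(v-K[1,2])/K[1,1],-1])
    e=np.array(s["eye"]); return e+d*(h-e[2])/d[2]
E
python3 - <<'E'
from h import *
st=robot.read_state(); print(st)
for n in("top","side"):
    s=robot.snapshot(n); print(n,s["eye"],s["orientation"],s["intrinsics"],[k for k in s])
    cv2.imwrite(f"pics/{n}0.png",cv2.resize(s["color"][:,:,::-1],(800,600)))
    np.save(f"{n}0.npy",s,allow_pickle=True)
E
```

```text
pics
{'time': 0.0, 'qpos': array([-1.20148752,  0.59208612,  0.04829607,  1.60983422, -0.03327915,
        0.94269286, -0.03368599]), 'qvel': array([ 1.15602177e-04,  5.41704444e-04,  2.87660986e-03, -8.32721019e-05,
       -5.75293495e-05,  8.44742535e-04,  1.09752969e-03]), 'effort': array([ 4.61667751e-04, -5.48681295e+01,  1.54661559e+00, -1.98125392e+01,
        9.38860991e-03,  8.69652577e-03,  1.01436973e-05]), 'tool_pos': array([0.32331957, 0.6480087 , 0.23816017]), 'tool_rot': array([-0.72025426, -3.05752963,  0.00343147]), 'ft_force': array([ 0.83097619,  0.48900791, -0.29443909]), 'torque': array([-0.00229682, -0.06946838, -0.01159319]), 'grasp_force': 0.0, 'width': 1.0007570361537081}
top [ 0.43670091 -0.09423285  0.9769387 ] [ 0.06214672 -0.03748557 -1.56635007] [[366.12755455   0.         252.39127712]
 [  0.         366.12755455 196.69657047]
 [  0.           0.           1.        ]] ['color', 'z_map', 'intrinsics', 'eye', 'orientation']
side [ 0.2661529  -0.57842478  0.83218179] [ 0.67916017 -0.12326825 -0.40101149] [[374.26028988   0.         258.62770928]
 [  0.         374.26028988 192.94916822]
 [  0.           0.           1.        ]] ['color', 'z_map', 'intrinsics', 'eye', 'orientation']
```

View pics/top0.png

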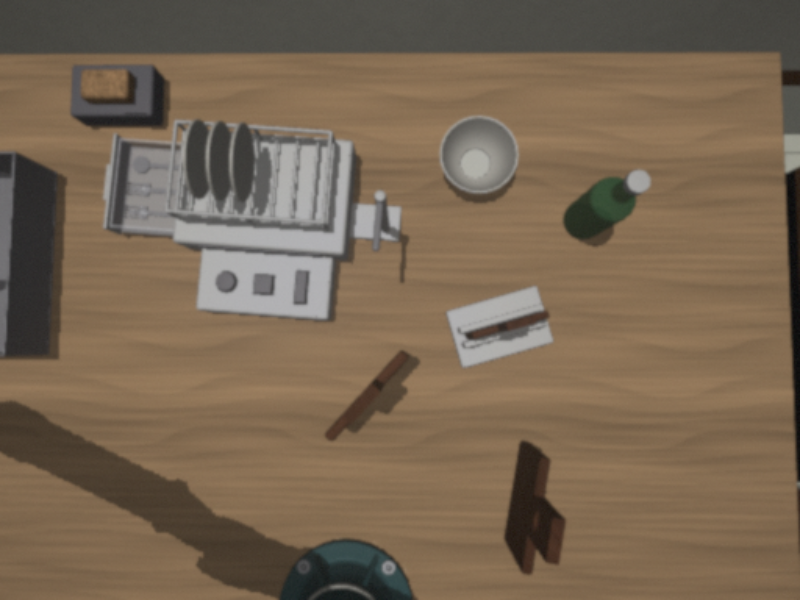

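View pics/side0.png

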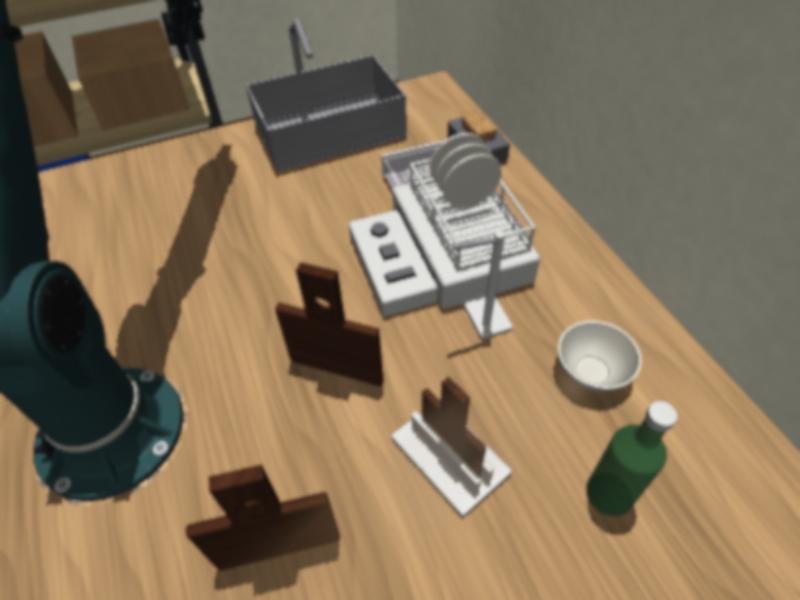

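The top view shows the small board in its white stand at (505,325) of 800x600. The keys are round (226,281), square (263,283) and bar (301,287). The peg runs (379,195) to (376,248), its tip toward the robot. The bowl is at (480,155) and the bottle at (600,205).

```bash
cat > m.py <<'E'
from h import *
S={n:np.load(n+"0.npy",allow_pickle=True).item() for n in("top","side")}
C={n:cloud(S[n]) for n in S}
T=C["top"]; 
def pix(u,v): return int(v/1.5625),int(u/1.5625)
for n,u,v in(("round",226,281),("sq",263,283),("bar",301,287),("stand",470,350),("bowl",480,160),("board",505,325)):
    print(n,T[pix(u,v)].round(4))
A={n:(C[n].reshape(-1,3),S[n]["color"].reshape(-1,3).astype(int)) for n in S}
c=T[pix(505,325)]
for n,(P,c3) in A.items():
    d=np.hypot(P[:,0]-c[0],P[:,1]-c[1])<0.11
    dark=(c3.sum(1)<260)&(c3[:,0]>c3[:,2]+8)&d
    for lo,hi in((.03,.12),(.13,.19)):
        k=dark&(P[:,2]>lo)&(P[:,2]<hi); q=P[k]
        if len(q)<8: print(n,lo,len(q)); continue
        m=q[:,:2].mean(0); U,s,V=np.linalg.svd(q[:,:2]-m,full_matrices=False); t=(q[:,:2]-m)@V[0]; w=(q[:,:2]-m)@V[1]
        print(n,lo,len(q),m.round(4),"ang",np.degrees(np.arctan2(V[0,1],V[0,0])).round(1),"ext",t.min().round(4),t.max().round(4),"mid",(m+V[0]*(t.min()+t.max())/2).round(4),"w",np.percentile(w,[2,98]).round(4),"z",np.percentile(q[:,2],[2,50,98]).round(4))
    k=(P[:,2]>.002)&(P[:,2]<.025)&(c3.min(1)>140)&d
    if k.sum()>20:
        r=cv2.minAreaRect((P[k,:2]*1000).astype(np.float32)); print(n,"stand",r)
    # peg
    p=T[pix(378,215)]
    k=(P[:,2]>.19)&(P[:,2]<.25)&(np.hypot(P[:,0]-.68,P[:,1]+.03)<.2)
    q=P[k]; print(n,"pegpts",len(q)); 
    k2=k&(np.abs(P[:,1]-T[pix(377,240)][1])<.04)
    q=P[k2]; o=np.argsort(q[:,0]); print(q[o][::max(1,len(q)//14)].round(3).tolist())
    # console top
    k=(P[:,2]>.038)&(P[:,2]<.049)&(np.hypot(P[:,0]-T[pix(263,283)][0],P[:,1]-T[pix(263,283)][1])<.15)&(c3.min(1)>130)
    print(n,"console",k.sum(),cv2.minAreaRect((P[k,:2]*1000).astype(np.float32)))
E
python3 m.py
```

```text
round [0.5393 0.1959 0.0561]
sq [0.5348 0.1356 0.0521]
bar [0.5298 0.0741 0.0528]
stand [ 0.4266 -0.2042  0.0116]
bowl [ 0.7551 -0.2251  0.0046]
board [ 0.4632 -0.2345  0.1826]
top 0.03 146 [ 0.4631 -0.2444] ang -74.7 ext -0.0495 0.0772 mid [ 0.4668 -0.2578] w [-0.0091  0.0073] z [0.0519 0.1176 0.1198]
top 0.13 27 [ 0.4634 -0.2384] ang 119.2 ext -0.0348 0.0052 mid [ 0.4706 -0.2514] w [-0.0048  0.0053] z [0.1323 0.164  0.1882]
top stand ((467.2381286621094, -254.72201538085938), (97.65096282958984, 157.588134765625), 16.33049774169922)
top pegpts 305
[[0.56, -0.058, 0.228], [0.567, -0.056, 0.227], [0.573, -0.06, 0.225], [0.58, -0.06, 0.224], [0.585, -0.058, 0.226], [0.592, -0.058, 0.226], [0.599, -0.056, 0.224], [0.605, -0.06, 0.222], [0.61, -0.062, 0.22], [0.617, -0.06, 0.219], [0.624, -0.06, 0.222], [0.629, -0.058, 0.222], [0.631, -0.064, 0.229], [0.634, -0.066, 0.226], [0.639, -0.068, 0.224]]
top console 2694 ((535.6040649414062, 136.672119140625), (217.63104248046875, 100.15670013427734), 85.85953521728516)
side 0.03 672 [ 0.4619 -0.2598] ang -73.0 ext -0.0638 0.0534 mid [ 0.4603 -0.2548] w [-0.0052  0.0018] z [0.0495 0.0875 0.1197]
side 0.13 258 [ 0.4623 -0.2567] ang -68.4 ext -0.0225 0.0171 mid [ 0.4613 -0.2542] w [-0.0072  0.0034] z [0.1327 0.1615 0.1893]
side stand ((467.77679443359375, -252.30340576171875), (105.6423568725586, 160.00994873046875), 16.348289489746094)
side pegpts 312
[[0.558, -0.057, 0.228], [0.566, -0.057, 0.225], [0.575, -0.059, 0.225], [0.583, -0.06, 0.223], [0.591, -0.057, 0.227], [0.599, -0.057, 0.227], [0.608, -0.055, 0.225], [0.616, -0.062, 0.218], [0.624, -0.06, 0.222], [0.625, -0.057, 0.2], [0.627, -0.064, 0.198], [0.629, -0.06, 0.224], [0.631, -0.066, 0.219], [0.634, -0.065, 0.204], [0.637, -0.064, 0.204]]
side console 1579 ((532.6277465820312, 138.1318359375), (220.60345458984375, 104.02850341796875), 86.40333557128906)
```

Emit:
drive_tool([
  [1,2,-3,5,0,0,0],
  [1,19.6,-40,12,0,0,-10],
  [1,19.6,-40,12,0,0,-20],
  [1,19.6,-40,12,0,0,-30],
  [1,19.6,-40,12,0,0,-40],
  [1,19.6,-40,12,0,0,-47],
  [1,19.6,-40,12,0,0,-47],
  [1,19.6,-40,12,0,0,-47],
  [1,19.6,-40,12,0,0,-47],
  [1,14.3,-90.2,5,0,0,-47],
  [1,14.3,-90.2,5,0,0,-47],
  [1,14.3,-90.2,5,0,0,-47],
  [1,14.3,-90.2,5,0,0,-47],
  [1,14.3,-90.2,5,0,0,-47],
  [1,14.3,-90.2,5,0,0,-47],
  [1,14.3,-90.2,5,0,0,-47],
  [1,14.3,-90.2,5,0,0,-47],
  [1,14.3,-90.2,5,0,0,-47],
  [1,14.3,-90.2,5,0,0,-47],
  [1,14.3,-90.2,5,0,0,-47],
], newtons=60)

```text
time: 2.6
tool_pos: [0.4675, -0.2506, 0.289]
tool_rot: [-1.874, -2.52, -0.002]
ft_force: [0.2, -0.1, -0.4]
width: 1.003
grasp_force: 0.0
```

```bash
python3 - <<'E'
from h import *
s=robot.snapshot("side"); P=cloud(s); c=s["color"].astype(int)
np.save("side1.npy",s,allow_pickle=True)
cv2.imwrite("pics/s1.png",cv2.resize(s["color"][150:350,180:380,::-1],(700,700*200//200))[:600])
# white stand ribs / tab in side view
d=(np.hypot(P[...,0]-.467,P[...,1]+.253)<.1)
dark=d&(c.sum(-1)<260)&(c[...,0]>c[...,2]+8)&(P[...,2]>.125)&(P[...,2]<.2)
n=np.array([np.cos(np.radians(16.3)),np.sin(np.radians(16.3))]);t=np.array([-n[1],n[0]])
q=P[dark];a=q[:,:2]@n-np.dot([.467,-.253],n);b=q[:,:2]@t-np.dot([.467,-.253],t)
print(len(q),"normal",np.percentile(a,[5,25,50,75,95]).round(4),"along",np.percentile(b,[1,10,50,90,99]).round(4),"z",np.percentile(q[:,2],[1,99]).round(4))
E
```

```text
380 normal [-0.0078 -0.0073 -0.0068 -0.0034  0.0011] along [-0.0187 -0.0177 -0.0017  0.0153  0.0197] z [0.1257 0.1982]
```

View pics/s1.png

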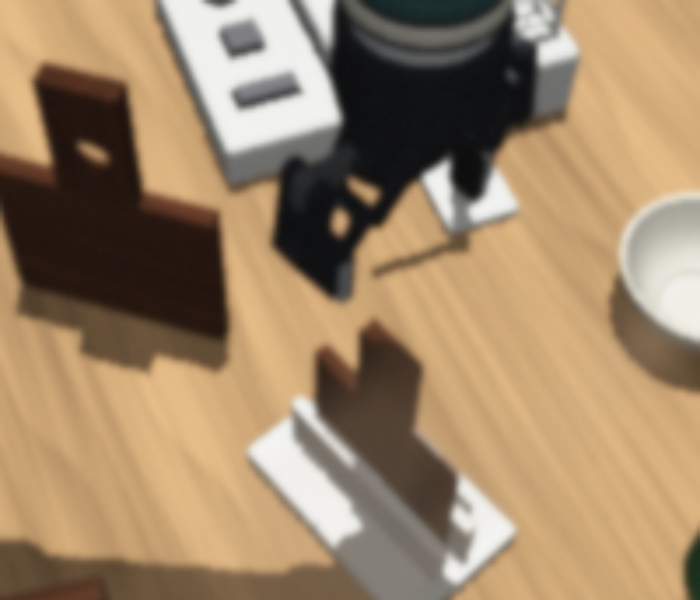

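The side view shows the open jaws straddling the tab line above the small board, with its tab top at (390,330) of the crop; they are aligned.

Emit:
drive_tool([
  [1,-0.1,-0.2,-4,0,0,0],
  [1,-0.1,-0.2,-8,0,0,0],
  [1,-0.1,-0.2,-11.7,0,0,0],
  [1,-0.1,-0.2,-11.7,0,0,0],
  [-1,-0.1,-0.2,-11.7,0,0,0],
  [-1,-0.1,-0.2,-11.7,0,0,0],
  [-1,-0.1,-0.2,-11.7,0,0,0],
  [-1,-0.1,-0.2,-11.7,0,0,0],
  [-1,-0.1,-0.2,-11.7,0,0,0],
  [-1,-0.1,-0.2,-11.7,0,0,0],
], newtons=60)

```text
time: 3.9
tool_pos: [0.4664, -0.2557, 0.1731]
tool_rot: [1.879, 2.516, 0.001]
ft_force: [-0.1, 0.6, 5.8]
width: 0.128
grasp_force: 59.4
```

Emit:
drive_tool([
  [-1,0,0,2,0,0,0],
  [-1,0,0,5,0,0,0],
  [-1,0,0,9,0,0,0],
  [-1,0,0,14,0,0,0],
  [-1,0,0,16,0,0,0],
  [-1,0,0,16,0,0,0],
  [-1,0,0,16,0,0,0],
])

```text
time: 4.78
tool_pos: [0.4647, -0.2545, 0.3308]
tool_rot: [-1.878, -2.515, 0.001]
ft_force: [0.3, -0.3, -1.9]
width: 0.129
grasp_force: 58.7
```

```bash
python3 - <<'E'
from h import *
st=robot.read_state(); print(st["tool_pos"],st["tool_rot"],st["width"],st["ft_force"])
for n in("side","top"):
    s=robot.snapshot(n); np.save(n+"2.npy",s,allow_pickle=True)
    if n=="side": cv2.imwrite("pics/s2.png",cv2.resize(s["color"][60:360,140:440,::-1],(600,600)))
E
```

```text
[ 0.46465992 -0.25449736  0.33078957] [-1.87806986e+00 -2.51472280e+00  9.98011343e-04] 0.12882294400858682 [ 0.28087162 -0.32259298 -1.89790749]
```

View pics/s2.png

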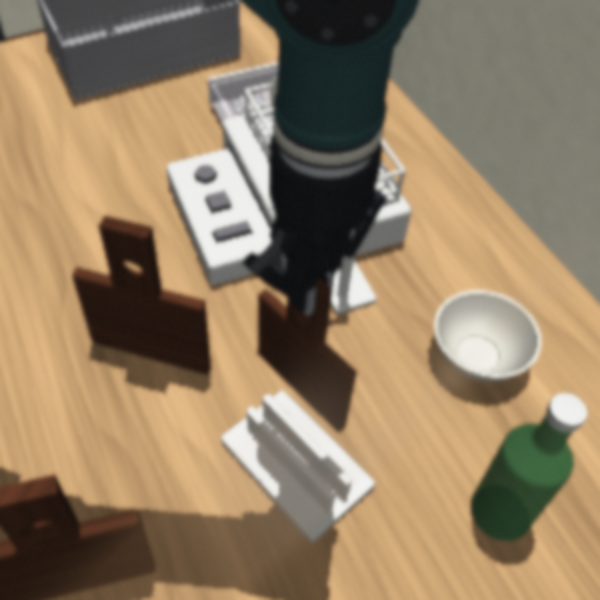

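The board is gripped at its tab and hangs clear over the stand, with body corners near (260,350), (345,430) and (355,375) of the crop. Next I measure its seat in the gripper and refine the peg.

```bash
python3 - <<'E'
from h import *
from scipy.spatial import cKDTree
s=np.load("side2.npy",allow_pickle=True).item(); P=cloud(s); c=s["color"].astype(int)
ang=np.radians(16.6); n=np.array([np.cos(ang),np.sin(ang)]);t=np.array([-n[1],n[0]]); o=np.array([.4647,-.2545])
a=(P[...,:2]-o)@n; b=(P[...,:2]-o)@t; z=P[...,2]
k=(np.abs(a)<.03)&(np.abs(b)<.09)&(z>.12)&(z<.32)&(c.sum(-1)<300)&(c[...,0]>c[...,2]+8)
for lo in np.arange(.165,.32,.012):
    m=k&(z>=lo)&(z<lo+.012)
    if m.sum()>3: print(round(lo+.006,3),m.sum(),"b",np.percentile(b[m],[1,99]).round(4),"a",np.percentile(a[m],[10,50]).round(4))
for bb in np.arange(-.06,.06,.012):
    m=k&(b>=bb)&(b<bb+.012)
    if m.sum()>3: print("b",round(bb+.006,3),"zmin/max",np.percentile(z[m],[1,99]).round(4))
# peg axis fit from the start clouds
Q=[]
for nm in("top0","side0"):
    S=np.load(nm+".npy",allow_pickle=True).item(); p=cloud(S).reshape(-1,3)
    m=(np.abs(p[:,1]+.06)<.02)&(p[:,2]>.21)&(p[:,2]<.24)&(p[:,0]>.54)&(p[:,0]<.62); q=p[m]
    f=np.polyfit(q[:,0],q[:,1],1); g=np.polyfit(q[:,0],q[:,2],1)
    print(nm,len(q),"x",q[:,0].min(),"y@.56,.62",np.polyval(f,[.56,.62]).round(4),"z",np.polyval(g,[.56,.62]).round(4))
# peg in top0 by colour-independent ray: z>.21 mask, centre line rays at axis height
S=np.load("top0.npy",allow_pickle=True).item(); p=cloud(S)
m=(np.abs(p[...,1]+.06)<.03)&(p[...,2]>.19)&(p[...,2]<.245)&(p[...,0]>.53)&(p[...,0]<.66)
v,u=np.nonzero(m)
for r in np.unique(v): 
    uu=u[v==r]; print(r,uu.min(),uu.max(),ray(S,uu.mean(),r,.221)[:2].round(4),end=" | ")
E
```

```text
0.183 135 b [-0.0554  0.06  ] a [-0.0069 -0.0063]
0.195 152 b [-0.0556  0.0598] a [-0.0069 -0.0062]
0.207 158 b [-0.0558  0.0597] a [-0.0069 -0.0062]
0.219 156 b [-0.0555  0.0602] a [-0.0068 -0.0062]
0.231 168 b [-0.0558  0.0597] a [-0.0069 -0.0063]
0.243 182 b [-0.0558  0.0602] a [-0.0067 -0.0062]
0.255 175 b [-0.0559  0.0604] a [-0.0068 -0.0061]
0.267 192 b [-0.0559  0.0605] a [-0.0068 -0.0061]
0.279 315 b [-0.0551  0.0593] a [-0.0064 -0.0041]
0.291 108 b [-0.0163  0.0227] a [-0.0066 -0.0057]
0.303 58 b [-0.0164  0.0237] a [-0.0067 -0.0055]
0.315 39 b [-0.0164  0.0226] a [-0.0064 -0.0057]
b -0.054 zmin/max [0.18   0.2797]
b -0.042 zmin/max [0.1795 0.2798]
b -0.03 zmin/max [0.1788 0.2796]
b -0.018 zmin/max [0.1798 0.3182]
b -0.006 zmin/max [0.1789 0.3167]
b 0.006 zmin/max [0.1791 0.2967]
b 0.018 zmin/max [0.1808 0.3074]
b 0.03 zmin/max [0.1804 0.2801]
b 0.042 zmin/max [0.1809 0.2801]
b 0.054 zmin/max [0.179  0.2797]
top0 132 x 0.5601731443839615 y@.56,.62 [-0.0564 -0.0609] z [0.2276 0.2204]
side0 111 x 0.5581420568946847 y@.56,.62 [-0.0557 -0.0602] z [0.229  0.2207]
122 241 245 [ 0.
[... 529 characters left out ...]
39 240 244 [ 0.6055 -0.06  ] | 140 240 244 [ 0.6034 -0.06  ] | 141 240 244 [ 0.6013 -0.06  ] | 142 240 244 [ 0.5992 -0.06  ] | 143 240 243 [ 0.5971 -0.059 ] | 144 240 243 [ 0.595 -0.059] | 145 239 243 [ 0.5928 -0.058 ] | 146 239 243 [ 0.5907 -0.058 ] | 147 239 243 [ 0.5886 -0.058 ] | 148 239 243 [ 0.5865 -0.058 ] | 149 239 243 [ 0.5844 -0.058 ] | 150 239 243 [ 0.5823 -0.058 ] | 151 239 243 [ 0.5802 -0.0581] | 152 239 243 [ 0.5781 -0.0581] | 153 239 243 [ 0.576  -0.0581] | 154 239 242 [ 0.5739 -0.0571] | 155 239 242 [ 0.5718 -0.0571] | 156 238 242 [ 0.5697 -0.056 ] | 157 238 242 [ 0.5676 -0.0561] | 158 238 242 [ 0.5654 -0.0561] | 159 239 242 [ 0.5633 -0.0571] | 160 239 241 [ 0.5612 -0.0561] |
```

Emit:
drive_tool([
  [-1,1,4,0,0,0,-4],
  [-1,2,9,0,0,0,-9],
  [-1,3,14,0,0,0,-15],
  [-1,4,18,0,0,0,-19],
  [-1,4,19.9,0,0,0,-20.5],
  [-1,4,19.9,-4,0,0,-20.5],
  [-1,4,19.9,-8,0,0,-20.5],
  [-1,4,19.9,-8,0,0,-20.5],
  [-1,4,19.9,-8,0,0,-20.5],
])

```text
time: 6.0
tool_pos: [0.5062, -0.0567, 0.2528]
tool_rot: [2.298, 2.141, 0.0]
ft_force: [-0.1, -0.0, -0.6]
width: 0.13
grasp_force: 59.1
```

```bash
python3 - <<'E'
from h import *
st=robot.read_state(); print(st["tool_pos"],st["tool_rot"],st["width"])
a=np.array(st["tool_pos"]);Y=R.from_rotvec(st["tool_rot"]).as_matrix()
print(Y.round(3))
s=robot.snapshot("side"); np.save("side3.npy",s,allow_pickle=True)
cv2.imwrite("pics/s3.png",cv2.resize(s["color"][90:290,180:430,::-1],(800,640))[:600])
P=cloud(s);c=s["color"].astype(int)
n=Y[:2,1]; n=n*np.sign(n[0]); t=np.array([-n[1],n[0]])
A=(P[...,:2]-a[:2])@n; b=(P[...,:2]-a[:2])@t; z=P[...,2]
k=(np.abs(A)<.03)&(np.abs(b)<.09)&(z>.07)&(z<.23)&(c.sum(-1)<300)&(c[...,0]>c[...,2]+8)
for lo in np.arange(.08,.23,.012):
    m=k&(z>=lo)&(z<lo+.012)
    if m.sum()>3: print(round(lo+.006,3),m.sum(),"b",np.percentile(b[m],[1,99]).round(4),"a",np.percentile(A[m],[10,50]).round(4))
for bb in np.arange(-.06,.06,.012):
    m=k&(b>=bb)&(b<bb+.012)
    if m.sum()>3: print("b",round(bb+.006,3),"zmin/max",np.percentile(z[m],[1,99]).round(4))
# peg
m=(np.abs(P[...,1]+.06)<.02)&(z>.21)&(z<.24)&(P[...,0]>.54)&(P[...,0]<.62)&(A>.03)
print("peg",m.sum(),P[m].min(0) if m.any() else "")
E
```

```text
[ 0.50622704 -0.0566974   0.25282224] [2.29793657e+00 2.14111194e+00 6.33872318e-05] 0.1296926721521916
[[ 0.071  0.998  0.001]
 [ 0.998 -0.071 -0.001]
 [-0.     0.001 -1.   ]]
0.098 19 b [-0.0566  0.029 ] a [-0.0071 -0.0066]
0.11 48 b [-0.0577  0.0327] a [-0.0072 -0.0067]
0.122 63 b [-0.0568  0.0522] a [-0.0072 -0.0067]
0.134 61 b [-0.0577  0.053 ] a [-0.0072 -0.0066]
0.146 65 b [-0.057   0.0505] a [-0.0073 -0.0068]
0.158 64 b [-0.0569  0.0472] a [-0.0072 -0.0067]
0.17 66 b [-0.0569  0.0425] a [-0.0072 -0.0066]
0.182 72 b [-0.0576  0.0449] a [-0.0072 -0.0066]
0.194 100 b [-0.0574  0.0496] a [-0.007  -0.0065]
0.206 83 b [-0.0549  0.0541] a [-0.0069 -0.0036]
0.218 46 b [-0.0168  0.0202] a [-0.007  -0.0056]
0.23 11 b [-0.0174 -0.0128] a [-0.0058 -0.0011]
b -0.054 zmin/max [0.1004 0.2015]
b -0.042 zmin/max [0.104  0.2027]
b -0.03 zmin/max [0.1022 0.2022]
b -0.018 zmin/max [0.1016 0.229 ]
b -0.006 zmin/max [0.1023 0.2205]
b 0.006 zmin/max [0.102  0.2188]
b 0.018 zmin/max [0.1064 0.2234]
b 0.03 zmin/max [0.1081 0.2021]
b 0.042 zmin/max [0.1152 0.2028]
b 0.054 zmin/max [0.1172 0.2021]
peg 110 [ 0.55733373 -0.06218867  0.21566517]
```

View pics/s3.png

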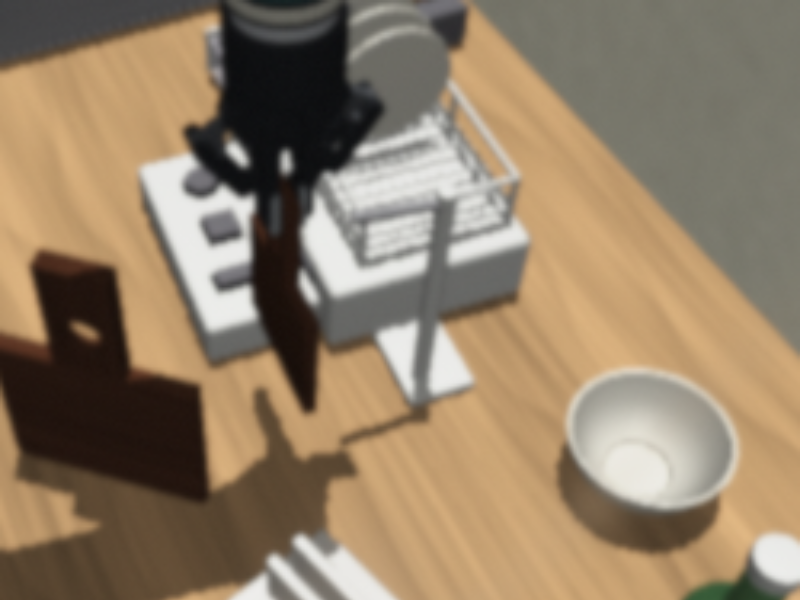

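The board (crop (285,310)) hangs in front of the peg, whose tip is near (360,215), with the post at (435,290); aligned within about 2 mm. Sliding it on.

Emit:
drive_tool([
  [-1,0,0.15,-0.3,0,0,0],
  [-1,1.5,0.05,-0.3,0,0,0],
  [-1,3,-0.05,-0.3,0,0,0],
  [-1,4.4,-0.15,-0.3,0,0,0],
  [-1,5.6,-0.25,-0.45,0,0,0],
  [-1,6.9,-0.35,-0.6,0,0,0],
  [-1,8.1,-0.43,-0.78,0,0,0],
  [-1,8.1,-0.43,-0.78,0,0,0],
  [-1,8.1,-0.43,-0.78,0,0,0],
])

```text
time: 7.18
tool_pos: [0.5861, -0.0606, 0.2443]
tool_rot: [-2.298, -2.142, 0.001]
ft_force: [-0.3, 0.0, -1.4]
width: 0.13
grasp_force: 59.1
```

```bash
python3 - <<'E'
from h import *
s=robot.snapshot("side"); cv2.imwrite("pics/s4.png",cv2.resize(s["color"][100:260,210:370,::-1],(600,600)))
E
```

```text
(no output)
```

View pics/s4.png

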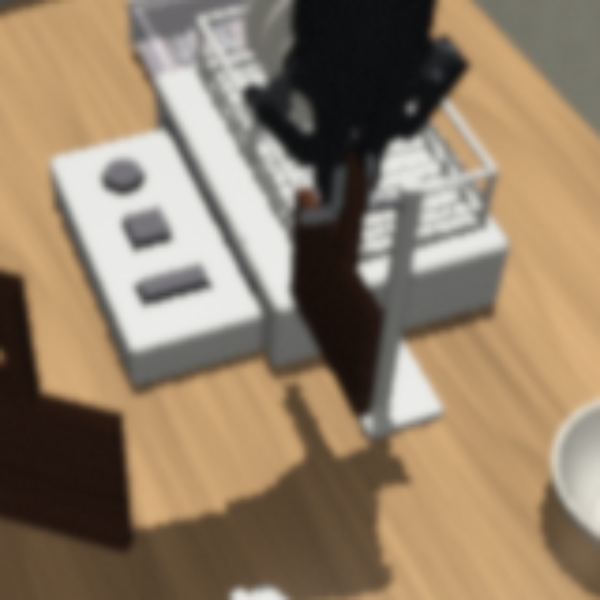

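The peg's tip shows in front of the tab at (315,212), so it is through the hole, and there is no contact force. Lowering.

Emit:
drive_tool([
  [-1,0,0,-0.2,0,0,0],
  [-1,0,0,-0.4,0,0,0],
  [-1,0,0,-0.55,0,0,0],
  [-1,0,0,-0.55,0,0,0],
])

```text
time: 7.72
tool_pos: [0.5864, -0.0606, 0.2409]
tool_rot: [-2.297, -2.141, -0.001]
ft_force: [-4.4, 0.7, 10.3]
width: 0.132
grasp_force: 61.2
```

Emit:
drive_tool([
  [-1,0,0,0.2,0,0,0],
  [-0.6,0,0,0.2,0,0,0],
  [-0.5,0,0,0.2,0,0,0],
  [-0.4,0,0,0.3,0,0,0],
  [-0.4,0,0,0.3,0,0,0],
  [-0.4,0,0,1,0,0,0],
  [-0.4,0,0,2,0,0,0],
  [-0.4,0,0,4,0,0,0],
  [-0.4,0,0,7,0,0,0],
  [-0.4,0,0,10,0,0,0],
  [-0.4,0,0,10,0,0,0],
])

```text
time: 9.1
tool_pos: [0.5885, -0.0612, 0.3423]
tool_rot: [2.295, 2.139, 0.008]
ft_force: [-0.3, 0.6, -0.9]
width: 0.301
grasp_force: 0.0
```

```bash
cat > look.py <<'E'
from h import *; import sys
s=robot.snapshot("side"); cv2.imwrite(sys.argv[1],cv2.resize(s["color"][100:260,210:370,::-1],(600,600)))
P=cloud(s);c=s["color"].astype(int);z=P[...,2]
k=(np.abs(P[...,0]-.59)<.06)&(np.abs(P[...,1]+.06)<.09)&(z>.06)&(z<.3)&(c.sum(-1)<300)&(c[...,0]>c[...,2]+8)
q=P[k]; print(len(q),np.percentile(q,[1,50,99],axis=0).round(4).tolist())
for lo in(.09,.13,.17,.2,.23): 
    w=q[(q[:,2]>lo)&(q[:,2]<lo+.03)]
    if len(w): print(lo,np.percentile(w[:,:2],[2,50,98],axis=0).round(4).tolist())
s=robot.snapshot("top"); P=cloud(s); z=P[...,2]; c=s["color"].astype(int)
k=(np.hypot(P[...,0]-.535,P[...,1]-.136)<.1)&(z>.045)&(z<.06)&(c.max(-1)<150)
nl,lab,stt,cen=cv2.connectedComponentsWithStats(k.astype(np.uint8))
for i in range(1,nl):
    if stt[i,4]>30: print("key px",cen[i].round(1),stt[i,2:],ray(s,*cen[i],.055).round(4))
print(robot.read_state()["tool_pos"])
E
python3 look.py pics/s5.png
```

```text
1047 [[0.5711, -0.1156, 0.0889], [0.5781, -0.0725, 0.1672], [0.5896, -0.0057, 0.265]]
0.09 [[0.5705, -0.1147], [0.5744, -0.073], [0.5793, -0.0071]]
0.13 [[0.5723, -0.1155], [0.5766, -0.0723], [0.5818, -0.0099]]
0.17 [[0.5739, -0.1155], [0.5788, -0.0769], [0.5865, -0.0053]]
0.2 [[0.5772, -0.0773], [0.5809, -0.0738], [0.5888, -0.0456]]
0.23 [[0.5787, -0.0779], [0.5812, -0.0688], [0.5894, -0.042]]
[ 0.58650614 -0.06045864  0.33916389]
```

View pics/s5.png

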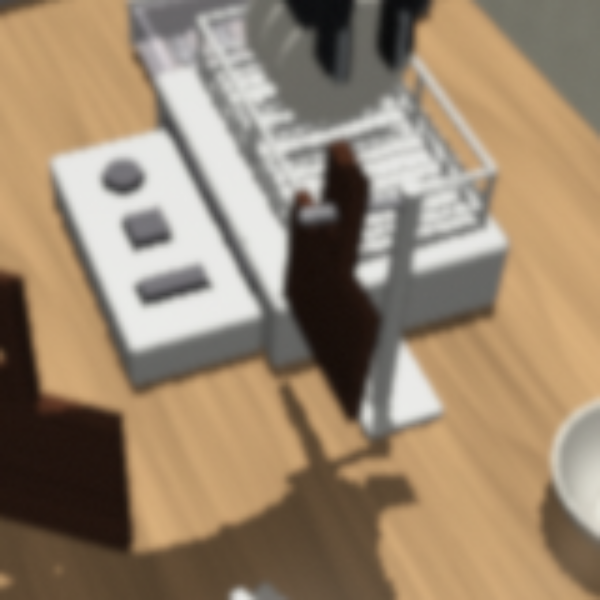

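The board hangs on the peg at crop (335,290), with the peg tip in front at (318,212) and the gripper clear above. Getting the key centres from the first top picture.

```bash
python3 - <<'E'
from h import *
for nm in("top0","side0"):
    s=np.load(nm+".npy",allow_pickle=True).item(); P=cloud(s); c=s["color"].astype(int)
    k=(np.abs(P[...,0]-.535)<.06)&(np.abs(P[...,1]-.136)<.1)&(c.max(-1)<150)
    nl,lab,stt,cen=cv2.connectedComponentsWithStats(k.astype(np.uint8))
    for i in range(1,nl):
        if stt[i,4]>25: m=lab==i; print(nm,"key",cen[i].round(1),stt[i,2:],ray(s,*cen[i],.053).round(4),np.median(P[m],0).round(4))
E
```

```text
top0 key [171.  160.2] [ 78   8 294] [0.5882 0.1287 0.053 ] [0.5876 0.1282 0.0583]
top0 key [144.7 179.9] [ 15  15 167] [0.5373 0.195  0.053 ] [0.5371 0.1959 0.0527]
top0 key [192.5 183.5] [ 10  22 200] [0.5284 0.0728 0.053 ] [0.5289 0.0728 0.053 ]
top0 key [168.5 181.7] [ 15  14 189] [0.533  0.1341 0.053 ] [0.5324 0.1347 0.053 ]
top0 key [164.4 202.6] [ 79   8 374] [0.4796 0.1436 0.053 ] [ 4.810e-01  1.629e-01 -1.000e-04]
side0 key [266.8 155.3] [ 25  50 191] [0.5862 0.1319 0.053 ] [0.5843 0.1277 0.0591]
side0 key [242.3 147. ] [12  9 81] [0.534  0.1942 0.053 ] [0.5339 0.1924 0.0543]
side0 key [233.6 173. ] [ 21  52 178] [0.472  0.1069 0.053 ] [0.4811 0.1364 0.0178]
side0 key [248.6 160.9] [ 13  11 100] [0.5289 0.133  0.053 ] [0.5283 0.1313 0.0548]
side0 key [255.6 175.7] [ 20  10 122] [0.5245 0.0719 0.053 ] [0.524  0.0699 0.0542]
```

Emit:
drive_tool([
  [-0.4,-1.5,4,1,0,0,0],
  [-1,-5,10,0,0,0,0],
  [-1,-5,16,0,0,0,0],
  [-1,-5,22,0,0,0,0],
  [-1,-5,25.65,0,0,0,0],
  [-1,-5,25.65,-6,0,0,0],
  [-1,-5,25.65,-12,0,0,0],
  [-1,-5,25.65,-18,0,0,0],
  [-1,-5,25.65,-23,0,0,0],
  [-1,-5,25.65,-26.4,0,0,0],
  [-1,-5,25.65,-26.4,0,0,0],
  [-1,-5,25.65,-26.4,0,0,0],
])

```text
time: 10.7
tool_pos: [0.537, 0.1958, 0.0755]
tool_rot: [2.298, 2.142, 0.0]
ft_force: [0.1, -0.1, -0.1]
width: -0.002
grasp_force: 0.0
```

Emit:
drive_tool([
  [-1,0,0,-1,0,0,0],
  [-1,0,0,-1.5,0,0,0],
  [-1,0,0,-1.9,0,0,0],
  [-1,0,0,-1.9,0,0,0],
])

```text
time: 11.2
tool_pos: [0.5373, 0.1963, 0.0571]
tool_rot: [-2.298, -2.142, -0.003]
ft_force: [-0.5, 0.3, 7.0]
width: 0.001
grasp_force: 3.8
```

Emit:
drive_tool([
  [-1,0,0,1.5,0,0,0],
  [-1,0,0,4,0,0,0],
  [-1,0,0,4,0,0,0],
  [-1,-0.5,-6,4,0,0,0],
  [-1,-1,-12.3,4,0,0,0],
  [-1,-1,-12.3,4,0,0,0],
  [-1,-1,-12.3,1.9,0,0,0],
  [-1,-1,-12.3,1.9,0,0,0],
  [-1,-1,-12.3,0.9,0,0,0],
  [-1,-1,-12.3,0.4,0,0,0],
  [-1,-1,-12.3,-0.05,0,0,0],
  [-1,-1,-12.3,-0.05,0,0,0],
])

```text
time: 12.7
tool_pos: [0.5269, 0.0737, 0.0569]
tool_rot: [-2.297, -2.142, -0.002]
ft_force: [-3.2, 1.3, 13.7]
width: 0.002
grasp_force: 7.0
```

Bar down (13.7 N). Now the square key.

Emit:
drive_tool([
  [-1,0,0,1.5,0,0,0],
  [-1,0,0,4,0,0,0],
  [-1,0,0,4,0,0,0],
  [-1,0.4,6.15,4,0,0,0],
  [-1,0.4,6.15,4,0,0,0],
  [-1,0.4,6.15,1.9,0,0,0],
  [-1,0.4,6.15,1.9,0,0,0],
  [-1,0.4,6.15,0.9,0,0,0],
  [-1,0.4,6.15,0.4,0,0,0],
  [-1,0.4,6.15,-0.02,0,0,0],
  [-1,0.4,6.15,-0.02,0,0,0],
])

```text
time: 14.08
tool_pos: [0.5309, 0.1339, 0.0569]
tool_rot: [-2.299, -2.141, -0.001]
ft_force: [-2.1, -1.9, 15.3]
width: -0.002
grasp_force: 7.3
```

Emit:
drive_tool([
  [-1,0,0,2,0,0,0],
  [-1,0,0,6,0,0,0],
  [-1,-1,1,12,0,0,0],
  [-1,-2,3,18,0,0,0],
  [-1,-3,5,22,0,0,0],
  [-1,-3,5,22,0,0,0],
  [-1,-3,5,22,0,0,0],
])

```text
time: 14.95
tool_pos: [0.5, 0.184, 0.2747]
tool_rot: [-2.298, -2.142, 0.002]
ft_force: [-0.4, 0.2, -1.2]
width: -0.0
grasp_force: 0.0
```

```bash
python3 look.py pics/s6.png
```

```text
1076 [[0.5687, -0.1155, 0.0897], [0.5766, -0.0717, 0.1673], [0.591, -0.0066, 0.2645]]
0.09 [[0.5681, -0.1139], [0.5721, -0.0729], [0.5767, -0.0134]]
0.13 [[0.5707, -0.1148], [0.5745, -0.07], [0.5799, -0.0107]]
0.17 [[0.5734, -0.1155], [0.578, -0.0759], [0.5869, -0.0052]]
0.2 [[0.5763, -0.0776], [0.5803, -0.0742], [0.5878, -0.0488]]
0.23 [[0.579, -0.0787], [0.5815, -0.0688], [0.5894, -0.0441]]
key px [177.9 161. ] [50  5 83] [0.5856 0.1106 0.055 ]
key px [144.5 179.7] [ 14  14 144] [0.5377 0.1951 0.055 ]
key px [192.4 183.2] [ 10  22 175] [0.529  0.0727 0.055 ]
key px [168.5 182.3] [ 14  18 177] [0.5311 0.1335 0.055 ]
[0.49980803 0.18327579 0.27383543]
```

View pics/s6.png

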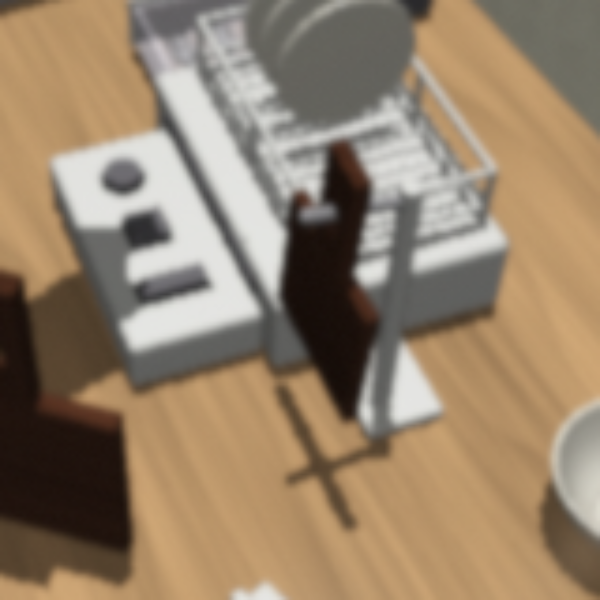

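The board still hangs on the peg at (335,290), the keys are back up, and the gripper is clear. Handing in.

```bash
python3 -c "
from cell import robot
print(robot.close_job())"
```

```text
the job is handed in; nothing more can be done
None
```

The board hangs released on the dryer's peg, and the round, bar and square keys were pressed in that order and let up each time. The job was handed in at about 15 s of the 51 s allowed; no verdict came back.

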